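# Clear the cup and pop the push-to-open hatch

## Task

The green cup is standing on one of the utensil box's two white hatches. With the fingers, push the cup along the top, without picking it up or tipping it, until it stands wholly on the fixed brown board in the middle, then press that now empty hatch down at its grey spot and let go so that it springs ajar. Leave the glass jar standing on the other hatch, which stays shut, and do not disturb the other things on the counter.

Things in the scene. Friction and masses are not known exactly. Their poses are not given: they have to be found in the camera images.
- utensil_box: low wooden box fixed to the counter, 200 mm deep (x), 440 mm wide (y), 85 mm high. Origin: centre of its underside, on the counter; x points to its hinged back, y to its left, z up. Flat top from left to right: left hatch (centre y = +146 mm, top 85 mm up), fixed brown middle board, right hatch (centre y = -146 mm).
- board (a point): centre of the fixed brown middle board's top face, 84 mm above the counter. The board is 140 mm wide (box y -70 to +70 mm) and as deep as the box. It is level with the hatches to 1 mm, with 3 mm gaps between and no rims.
- hatch_left (a joint): left (+y) white hatch lid of the box, 146 mm wide (box y), 183 mm deep (box x), 10 mm thick. Rad: 0 = shut and level, positive = front edge up; hinge line along box y, 85 mm behind the box centre, 80 mm high. A push-to-open catch holds it: it cannot be pulled up. Pressed to -0.03 (stop at -0.04) and let go, it springs up in about 1 s and stays ajar near 0.45 (front edge 80 mm up). Does not relatch.
- hatch_right (a joint): right (-y) white hatch lid of the box, 146 mm wide (box y), 183 mm deep (box x), 10 mm thick. Rad: 0 = shut and level, positive = front edge up; hinge line along box y, 85 mm behind the box centre, 80 mm high. A push-to-open catch holds it: it cannot be pulled up. Pressed to -0.03 (stop at -0.04) and let go, it springs up in about 1 s and stays ajar near 0.45 (front edge 80 mm up). Does not relatch.
- left_press (a point): grey round spot, 24 mm across, on the left hatch where it is to be pressed: on its centre line, 25 mm behind its front edge. Point on the top face, 85 mm above the counter when shut; moves with the hatch. Pushing it down 5 to 6 mm takes about 6 N (more nearer the hinge) and frees the catch.
- right_press (a point): grey round spot, 24 mm across, on the right hatch where it is to be pressed: on its centre line, 25 mm behind its front edge. Point on the top face, 85 mm above the counter when shut; moves with the hatch. Pushing it down 5 to 6 mm takes about 6 N (more nearer the hinge) and frees the catch.
- cup: green silicone cup, straight-sided, open top, 66 mm across and 65 mm high, wall 4 mm, about 90 g. Stands upright on one of the hatches, at the start roughly over that hatch's centre. Origin: centre of its underside; z up.
- jar: glass jar with a steel lid, 68 mm across and 100 mm high, about 320 g. Stands upright on the other hatch. Origin: centre of its underside.
- egg_ring: aluminium egg ring, 90 mm across, 18 mm high, lying on the counter. Bystander. Origin: centre of its underside.
- chopsticks: banded pair of dark wooden chopsticks, 230 mm long (its y), 19 mm wide, 7 mm high, on the counter. Bystander. Origin: centre of its underside.
- bowl: blue ceramic bowl, 120 mm across, 55 mm high, on the counter. Bystander. Origin: centre of its underside.
- oil: amber oil bottle, 60 mm across, 190 mm high, on the counter to the right of the box. Bystander. Origin: centre of its underside.

How it is judged:
On the way, in this order (a step that is already met when the one before it is completed fails the run):
1. the cup stands upright and wholly on the middle board, the hatches still shut (y of cup in the frame of utensil_box between -0.04 and 0.04 m and x of cup in the frame of utensil_box between -0.08 and 0.07 m and z of cup in the frame of utensil_box between 0.078 and 0.09 m and angle between cup's own z axis and vertical below 0.15 rad and linear speed of cup below 0.03 m/s and value of joint each of hatch_left, hatch_right below 0.05 rad), for 0.2 s.
2. the emptied hatch has sprung ajar, the jar's hatch is shut (((y of jar in the frame of utensil_box below 0 m and value of joint hatch_left above 0.3 rad and value of joint hatch_right below 0.05 rad) or (y of jar in the frame of utensil_box above 0 m and value of joint hatch_right above 0.3 rad and value of joint hatch_left below 0.05 rad))), for 0.2 s.
At the end, for the whole second after the job is handed in: Cup upright (0.15 rad), at rest on the middle board, its centre within 40 mm of the board's centre line and 80 mm before to 70 mm behind the box's centre; its former hatch ajar over 0.3 rad; jar within 20 mm of its start, its hatch shut (under 0.05 rad) (y of cup in the frame of utensil_box between -0.04 and 0.04 m and x of cup in the frame of utensil_box between -0.08 and 0.07 m and z of cup in the frame of utensil_box between 0.078 and 0.09 m and angle between cup's own z axis and vertical below 0.15 rad and ((y of jar in the frame of utensil_box below 0 m and value of joint hatch_left above 0.3 rad and value of joint hatch_right below 0.05 rad) or (y of jar in the frame of utensil_box above 0 m and value of joint hatch_right above 0.3 rad and value of joint hatch_left below 0.05 rad)) and linear speed of cup below 0.02 m/s and distance of jar from where it was at the start of the episode below 0.02 m); the robot touches nothing.
It fails at once if the cup is lifted (over 12 mm) off the box top (z of cup in the frame of utensil_box above 0.098 m).
It fails at once if the cup falls off the box or is tipped by more than 0.35 rad (z of cup in the frame of utensil_box below 0.06 m or angle between cup's own z axis and vertical above 0.35 rad).
It fails at once if the jar is shifted by more than 20 mm or tipped (distance of jar from where it was at the start of the episode above 0.02 m or angle between jar's own z axis and vertical above 0.2 rad).
It fails at once if the jar's hatch is opened ((y of jar in the frame of utensil_box above 0 m and value of joint hatch_left above 0.06 rad) or (y of jar in the frame of utensil_box below 0 m and value of joint hatch_right above 0.06 rad)).
It fails at once if another thing on the counter is shifted by more than 30 mm (distance of any of egg_ring, chopsticks, bowl, oil from where it was at the start of the episode above 0.03 m).
It also fails if it takes over 48 s, if anything falls off the work surface, if the arm or the gripper's body presses on something with over 40 N, if the wrist force passes 120 N, or if a joint passes its speed limit or range.

## Robot

A 6-joint arm with a two-finger parallel gripper is mounted at the origin on the work surface. World frame = base frame: x ahead of the robot, y to its left, z up, the work surface at z = 0. Lengths are in m, angles in rad, forces in N, time in s.
With the tool pointing down it reaches from about 0.375 to 0.75 m from the base axis. Payload 9 kg.
Tool frame: the origin (TCP) lies at the very end of the fingers, on their centre line; the grasp point (between the pads) lies 19 mm behind it; z points along the fingers, y is the line along which they close (so a half turn about z gives the same grasp; the last joint's range is limited). The gripper opens to 85 mm and grips with 20 to 120 N. Pads are 22 mm wide; open, the fingers measure 114 mm over their backs; the gripper's body (76 mm by 85 mm) begins 54 mm behind the grasp point. The pads swing forward as they close: fully open they stand 13 mm farther back than shut.
Start: joints at [0.968, 0.104, 0.097, 1.564, 0, 1.353], TCP at [0.225, 0.556, 0.231] pointing down, gripper open.
Joint ranges: [-2.99, 2.99], [-0.84, 1.86], [-1.1, 1.16], [-1.84, 2.11], [-1.51, 1.56], [-3.14, 3.14]. Speed limits (rad/s): [2.22, 2.22, 2.57, 3.14, 3.14, 3.14].

## Interface

Orientations are given as a unit quaternion [w, x, y, z].
In Python, from workcell import env gives the robot as it stands.
- The arm moves only by the tool carry_out, never from a script. Its argument "targets" is a list of rows, each an object of numbers: "tx", "ty", "tz": the shift along the tool's x, y, z in mm; "wx", "wy", "wz": the turn, a rotation vector about the tool's x, y, z in degrees. A call has exactly 10 rows; each row is the pose to reach, as a shift and turn from the pose commanded when the call began, along the tool's axes at that moment; what a row does not reach only later rows make up. A row lasts 1/8 s, in which the tool goes at most 62.5 mm and 10.7 degrees, less where a joint would pass 70% of its speed; a pose out of reach is approached as far as the arm can. A call with a gripper value outside its range is refused whole. "gripper" is the closure, from 0 (fully open) to 1 (shut), set as the call begins (left out, the last holds). The fingers move at their own pace and stop on an object; "grip_force" is the grip in N (left out, the last holds). Time passes only in rows, so rows that repeat a pose let the fingers close, or fill a call up. It gives the time, the measured TCP pose, the force, the opening and the grip force at its end, in the units of the state.
- env.get_state(): the state, without advancing time (a new reading comes with each control period).
- env.camera(name): name is "side" or "top" or "wrist"; returns a dict with "color" (384x512x3 uint8, blue, green, red), "intrinsics" (3x3 intrinsics, pixels), "distortion" ([k1, k2, p1, p2, k3] as OpenCV has them; the pictures are not rectified), "camera_from_world" (4x4, takes a point from world to camera coordinates). Camera axes: x right, y down, z forward; pixel columns grow to the right and rows downward; lengths in m; the calibration is good to about 2 mm. A picture is of the moment at which its call begins. There is no depth.
- env.close_job(): hands the job in; it is judged then, once.
The state is a dict: "clock": time; "joint_pos": joint angles; "dq": joint speeds; "tau": joint torques, N m; "tcp_pos": TCP position; "tool_rot": TCP orientation; "ft_force": force on the tool from outside, world axes, zero at the start; "moment": the same for the moment, N m; "grip_width": finger opening in m; "gripper_force": force on a finger pad.
Only numpy, scipy, OpenCV 4.12 (cv2) and the standard library are available. Lean on these libraries where they do the work, as an engineer would, in place of code of your own. Each camera call takes 0.05 s, during which the arm holds its last target. There are 200 camera calls.

## Working session

There is one attempt and no reset: what is moved stays moved. The work goes in short steps, Python scripts to look and compute and a tool call to move; the robot and the scene stay as the last step left them, time stands still between calls to the robot, and variables do not carry over. Pictures are saved under pics/ and viewed, at most 10 in all, crops included, and the job is handed in when it is done.

Besides the shell and the picture viewer there is one more tool, called as name(argument=value, ...) on one line, values as JSON. carry_out: Moves the arm, as the interface text tells. Its arguments: {"type":"object","properties":{"targets":{"type":"array","items":{"type":"object","properties":{"tx":{"type":"number"},"ty":{"type":"number"},"tz":{"type":"number"},"wx":{"type":"number"},"wy":{"type":"number"},"wz":{"type":"number"}}}},"gripper":{"type":"number"},"grip_force":{"type":"number"}},"required":["targets"]}

```bash
mkdir -p pics
python3 - <<'E'
from workcell import env
import cv2,pickle
d={}
for n in("top","side"):
    c=env.camera(n);d[n]=c;cv2.imwrite(f"pics/{n}0.png",c["color"])
pickle.dump(d,open("d0.pkl","wb"))
s=env.get_state();print(s["clock"],s["tcp_pos"],s["tool_rot"],s["ft_force"],s["grip_width"])
E
```

```text
0.1 [0.22503253 0.55587183 0.23058862] [-2.47057231e-04  1.91207186e-01  9.81549508e-01 -5.60806010e-04] [-0.25824815 -0.59997991  0.62437921] 0.08543217935313464
```

View pics/top0.png

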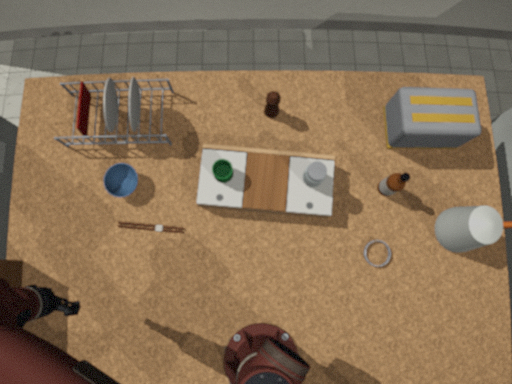

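View pics/side0.png

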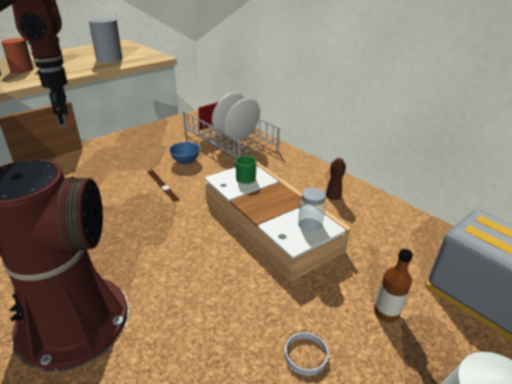

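The top view shows the green cup on the left hatch at (223,170) and the jar on the right hatch at (316,173). The brown board is around (267,181), and the left grey spot is at (220,197). The side view agrees.

```bash
cat > h.py <<'E'
import cv2,numpy as np
def ray(c,px,z):
    p=cv2.undistortPoints(np.array(px,float).reshape(-1,1,2),c["intrinsics"],np.array(c["distortion"])).reshape(-1,2)
    T=np.array(c["camera_from_world"]);R=T[:3,:3];o=-R.T@T[:3,3]
    d=np.c_[p,np.ones(len(p))]@R
    return o+d*((z-o[2])/d[:,2])[:,None]
def proj(c,P):
    T=np.array(c["camera_from_world"])
    return cv2.projectPoints(np.array(P,float).reshape(-1,1,3),cv2.Rodrigues(T[:3,:3])[0],T[:3,3],c["intrinsics"],np.array(c["distortion"]))[0].reshape(-1,2)
def big(m):
    n,l,s,_=cv2.connectedComponentsWithStats(m.astype(np.uint8)*255)
    return l==1+np.argmax(s[1:,4])
def green(c):
    b,g,r=[c["color"][...,i].astype(int) for i in range(3)]
    return big((g>1.5*r)&(g>1.3*b)&(g>40))
E
python3 - <<'E'
import pickle;from h import *
d=pickle.load(open("d0.pkl","rb"));c=d["top"]
b,g,r=[c["color"][...,i].astype(int) for i in range(3)]
# white hatches within box region
m=(np.minimum(np.minimum(b,g),r)>170);m[:140]=0;m[220:]=0;m[:,:190]=0;m[:,340:]=0
n,l,s,ce=cv2.connectedComponentsWithStats(m.astype(np.uint8))
H=[]
for i in range(1,n):
    if s[i,4]>300:
        ys,xs=np.nonzero(l==i);w=ray(c,np.c_[xs,ys],.085).astype(np.float32)[:,:2]
        q=cv2.minAreaRect(w);print("hatch",q,np.round(cv2.boxPoints(q),3).tolist());H.append(q[0])
        sub=c["color"].copy()
L,R=sorted(H,key=lambda a:-a[1]);L,R=np.array(L),np.array(R)
u=(L-R);print("dist",np.linalg.norm(u),"yaw",np.degrees(np.arctan2(-u[0],u[1])),"centre",(L+R)/2)
for (x,y) in((220,197),(310,206)):
    gr=c["color"][y-6:y+7,x-6:x+7].min(2).astype(float);w=np.clip(170-gr,0,None)
    w[gr>165]=0
    Y,X=np.mgrid[y-6:y+7,x-6:x+7];print("spot",ray(c,[(w*X).sum()/w.sum(),(w*Y).sum()/w.sum()],.085))
m=green(c);ys,xs=np.nonzero(m);cn=cv2.findContours(m.astype(np.uint8),0,2)[0][0]
print("cup top rim px",cv2.fitEllipse(cn),[ray(c,cv2.fitEllipse(cn)[0],z) for z in(.15,.12)])
c=d["side"];m=green(c);ys,xs=np.nonzero(m);print("side bbox",xs.min(),xs.max(),ys.min(),ys.max())
print("side centre ray",[ray(c,[(xs.min()+xs.max())/2,(ys.min()+ys.max())/2],z) for z in(.118,)])
E
```

```text
Traceback (most recent call last):
cv2.error: OpenCV(4.12.0) /io/opencv/modules/imgproc/src/convhull.cpp:143: error: (-215:Assertion failed) total >= 0 && (depth == CV_32F || depth == CV_32S) in function 'convexHull'
```

```bash
cat > m.py <<'E'
import pickle;from h import *
d=pickle.load(open("d0.pkl","rb"));c=d["top"]
b,g,r=[c["color"][...,i].astype(int) for i in range(3)]
m=(np.minimum(np.minimum(b,g),r)>170);m[:140]=0;m[220:]=0;m[:,:190]=0;m[:,340:]=0
n,l,s,ce=cv2.connectedComponentsWithStats(m.astype(np.uint8))
H=[]
for i in range(1,n):
    if s[i,4]>300:
        ys,xs=np.nonzero(l==i);w=np.ascontiguousarray(ray(c,np.c_[xs,ys],.085)[:,:2],np.float32)
        q=cv2.minAreaRect(w);print("hatch",q,np.round(cv2.boxPoints(q),3).tolist());H.append(q[0])
L,R=sorted(H,key=lambda a:-a[1]);L,R=np.array(L),np.array(R)
u=(L-R);print("dist",np.linalg.norm(u),"yaw",np.degrees(np.arctan2(-u[0],u[1])),"centre",(L+R)/2)
for (x,y) in((220,197),(310,206)):
    gr=c["color"][y-6:y+7,x-6:x+7].min(2).astype(float);w=np.clip(170-gr,0,None)
    w[gr>165]=0
    Y,X=np.mgrid[y-6:y+7,x-6:x+7];print("spot",ray(c,[(w*X).sum()/w.sum(),(w*Y).sum()/w.sum()],.085))
m=green(c);cn=cv2.findContours(m.astype(np.uint8),0,2)[0][0]
print("cup top",cv2.fitEllipse(cn),[ray(c,cv2.fitEllipse(cn)[0],z) for z in(.15,.12)])
c=d["side"];m=green(c);ys,xs=np.nonzero(m);print("side bbox",xs.min(),xs.max(),ys.min(),ys.max())
print("side centre",ray(c,[(xs.min()+xs.max())/2,(ys.min()+ys.max())/2],.118))
E
python3 m.py
```

```text
hatch ((0.5973471999168396, 0.12190944701433182), (0.14224694669246674, 0.17849132418632507), 84.13948059082031) [[0.5009999871253967, 0.05999999865889549], [0.6790000200271606, 0.041999999433755875], [0.6930000185966492, 0.18400000035762787], [0.515999972820282, 0.20200000703334808]]
hatch ((0.5675866603851318, -0.16863131523132324), (0.1422303318977356, 0.17853721976280212), 84.01165008544922) [[0.47099998593330383, -0.23000000417232513], [0.6489999890327454, -0.24899999797344208], [0.6639999747276306, -0.10700000077486038], [0.4860000014305115, -0.08900000154972076]]
dist 0.2920609940397803 yaw -5.848497630472258 centre [ 0.58246693 -0.02336093]
spot [[0.53165395 0.12844556 0.085     ]]
spot [[ 0.50194302 -0.16223322  0.085     ]]
cup top ((222.24334716796875, 170.3179168701172), (17.6230411529541, 21.549156188964844), 161.09127807617188) [array([[0.60470601, 0.11469156, 0.15      ]]), array([[0.61190646, 0.11660244, 0.12      ]])]
side bbox 236 255 156 182
side centre [[0.61103012 0.11626686 0.118     ]]
```

carry_out(targets=[{"tx":-50,"ty":-20,"wz":7},{"tx":-105,"ty":-43,"wz":15},{"tx":-160,"ty":-66,"wz":23},{"tx":-215,"ty":-88,"wz":31},{"tx":-270,"ty":-111,"wz":39},{"tx":-325,"ty":-134,"wz":47},{"tx":-380,"ty":-156,"wz":55},{"tx":-435,"ty":-179,"wz":63},{"tx":-485,"ty":-199,"wz":70},{"tx":-506,"ty":-207,"wz":74}], gripper=0.5)

```text
validation failed for argument at $.ta...
```

```bash
cat > s.py <<'E'
from workcell import env;from h import *
from scipy.spatial.transform import Rotation as Ro
import sys
s=env.get_state();q=np.array(s["tool_rot"]);A=Ro.from_quat(q[[1,2,3,0]]).as_matrix()
print(s["clock"],np.round(s["tcp_pos"],4),np.round(s["ft_force"],1),s["grip_width"]);print(np.round(A,3).tolist())
C=np.array([.589,-.024]);X=np.array([.995,-.102]);Y=np.array([.102,.995])
B=lambda p:np.round([(p[:2]-C)@X,(p[:2]-C)@Y],4)
print("tcp box",B(np.array(s["tcp_pos"])))
if len(sys.argv)>1:
    c=env.camera("top");m=green(c);cn=max(cv2.findContours(m.astype(np.uint8),0,2)[0],key=len)
    print("cup box top view",B(ray(c,cv2.fitEllipse(cn)[0],.121)[0]),m.sum())
    cv2.imwrite(f"pics/t{sys.argv[1]}.png",c["color"])
    c=env.camera("side");m=green(c);ys,xs=np.nonzero(m)
    print("side",B(ray(c,[(xs.min()+xs.max())/2,(ys.min()+ys.max())/2],.118)[0]),m.sum(),np.ptp(xs),np.ptp(ys))
    cv2.imwrite(f"pics/s{sys.argv[1]}.png",c["color"])
    cv2.imwrite(f"pics/w{sys.argv[1]}.png",env.camera("wrist")["color"])
E
python3 s.py 1
```

```text
0.1 [0.225  0.5559 0.2306] [-0.3 -0.6  0.6] 0.08543217935313464
[[-0.927, 0.375, -0.001], [0.375, 0.927, -0.001], [0.0, -0.001, -1.0]]
tcp box [-0.4213  0.5398]
cup box top view [0.0082 0.1414] 322
side [0.0076 0.1418] 467 19 26
```

carry_out(targets=[{"tx":-50,"ty":-20,"tz":0,"wx":0,"wy":0,"wz":7},{"tx":-105,"ty":-43,"tz":0,"wx":0,"wy":0,"wz":15},{"tx":-160,"ty":-66,"tz":0,"wx":0,"wy":0,"wz":23},{"tx":-215,"ty":-88,"tz":0,"wx":0,"wy":0,"wz":31},{"tx":-270,"ty":-111,"tz":0,"wx":0,"wy":0,"wz":39},{"tx":-325,"ty":-134,"tz":0,"wx":0,"wy":0,"wz":47},{"tx":-380,"ty":-156,"tz":0,"wx":0,"wy":0,"wz":55},{"tx":-435,"ty":-179,"tz":0,"wx":0,"wy":0,"wz":63},{"tx":-485,"ty":-199,"tz":0,"wx":0,"wy":0,"wz":70},{"tx":-506,"ty":-207,"tz":0,"wx":0,"wy":0,"wz":74}], gripper=0.5)

```text
clock: 1.5
tcp_pos: [0.6181, 0.1717, 0.2306]
tool_rot: [-0.0, 0.745, 0.667, -0.0]
ft_force: [-0.2, 0.3, 0.3]
grip_width: 0.0427
gripper_force: 0.0
```

```bash
python3 s.py 2
```

```text
1.5 [0.6181 0.1717 0.2306] [-0.2  0.3  0.3] 0.042672795835886033
[[0.111, 0.994, -0.0], [0.994, -0.111, -0.0], [-0.0, -0.0, -1.0]]
tcp box [0.009  0.1977]
cup box top view [0.0081 0.1418] 319
side [0.0076 0.1418] 467 19 26
```

carry_out(targets=[{"tx":3,"ty":-1,"tz":10,"wx":0,"wy":0,"wz":-0.5},{"tx":3,"ty":-1,"tz":30,"wx":0,"wy":0,"wz":-0.5},{"tx":3,"ty":-1,"tz":55,"wx":0,"wy":0,"wz":-0.5},{"tx":3,"ty":-1,"tz":80,"wx":0,"wy":0,"wz":-0.5},{"tx":3,"ty":-1,"tz":100,"wx":0,"wy":0,"wz":-0.5},{"tx":3,"ty":-1,"tz":115,"wx":0,"wy":0,"wz":-0.5},{"tx":3,"ty":-1,"tz":125,"wx":0,"wy":0,"wz":-0.5},{"tx":3,"ty":-1,"tz":130,"wx":0,"wy":0,"wz":-0.5},{"tx":3,"ty":-1,"tz":133,"wx":0,"wy":0,"wz":-0.5},{"tx":3,"ty":-1,"tz":133,"wx":0,"wy":0,"wz":-0.5}])

```text
clock: 2.9
tcp_pos: [0.6161, 0.1774, 0.0986]
tool_rot: [0.0, 0.741, 0.672, 0.0]
ft_force: [0.2, -0.3, -0.4]
grip_width: 0.0429
gripper_force: 0.0
```

```bash
python3 s.py 3; python3 -c "
import cv2;a=cv2.imread('pics/s3.png')[110:230,180:340];b=cv2.imread('pics/w3.png')
cv2.imwrite('pics/c3.png',cv2.hconcat([cv2.resize(a,(400,300)),cv2.resize(b,(400,300))]))"
```

```text
2.9 [0.6161 0.1774 0.0986] [ 0.2 -0.3 -0.4] 0.042890244768861746
[[0.097, 0.995, 0.001], [0.995, -0.097, 0.0], [0.0, 0.001, -1.0]]
tcp box [0.0064 0.2032]
cup box top view [0.0082 0.1415] 314
side [0.0093 0.1444] 475 19 27
```

View pics/c3.png

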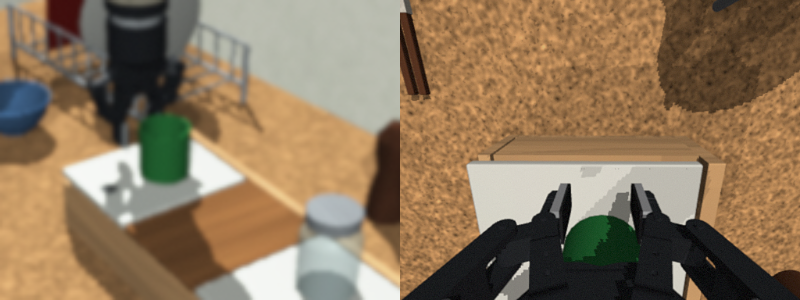

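The fingers straddle the back of the cup and are centred on it, clear of the hatch. Next I push slowly towards the board.

carry_out(targets=[{"tx":-8,"ty":1,"tz":2,"wx":0,"wy":0,"wz":0},{"tx":-17,"ty":1,"tz":4,"wx":0,"wy":0,"wz":0},{"tx":-24,"ty":1,"tz":4,"wx":0,"wy":0,"wz":0},{"tx":-30,"ty":1,"tz":4,"wx":0,"wy":0,"wz":0},{"tx":-37,"ty":1,"tz":4,"wx":0,"wy":0,"wz":0},{"tx":-45,"ty":1,"tz":4,"wx":0,"wy":0,"wz":0},{"tx":-53,"ty":1,"tz":4,"wx":0,"wy":0,"wz":0},{"tx":-60,"ty":1,"tz":4,"wx":0,"wy":0,"wz":0},{"tx":-66,"ty":1,"tz":4,"wx":0,"wy":0,"wz":0},{"tx":-70,"ty":1,"tz":4,"wx":0,"wy":0,"wz":0}])

```text
clock: 4.3
tcp_pos: [0.6101, 0.1073, 0.0944]
tool_rot: [-0.0, 0.741, 0.672, 0.0]
ft_force: [-1.0, -0.0, 0.9]
grip_width: 0.0427
gripper_force: 0.0
```

```bash
python3 s.py 4
```

```text
4.3 [0.6101 0.1073 0.0944] [-1.  -0.   0.9] 0.04268528230305667
[[0.097, 0.995, 0.0], [0.995, -0.097, 0.0], [0.0, 0.0, -1.0]]
tcp box [0.0076 0.1328]
cup box top view [0.0093 0.0802] 141
side [0.0079 0.0983] 525 21 28
```

carry_out(targets=[{"tx":-6,"ty":0,"tz":0,"wx":0,"wy":0,"wz":0},{"tx":-14,"ty":0,"tz":0,"wx":0,"wy":0,"wz":0},{"tx":-24,"ty":0,"tz":0,"wx":0,"wy":0,"wz":0},{"tx":-35,"ty":0,"tz":0,"wx":0,"wy":0,"wz":0},{"tx":-47,"ty":0,"tz":0,"wx":0,"wy":0,"wz":0},{"tx":-60,"ty":0,"tz":0,"wx":0,"wy":0,"wz":0},{"tx":-73,"ty":0,"tz":0,"wx":0,"wy":0,"wz":0},{"tx":-84,"ty":0,"tz":0,"wx":0,"wy":0,"wz":0},{"tx":-92,"ty":0,"tz":0,"wx":0,"wy":0,"wz":0},{"tx":-97,"ty":0,"tz":0,"wx":0,"wy":0,"wz":0}])

```text
clock: 5.7
tcp_pos: [0.6007, 0.0106, 0.0943]
tool_rot: [0.0, 0.741, 0.672, 0.0]
ft_force: [-0.2, 0.9, 0.7]
grip_width: 0.0426
gripper_force: 0.0
```

```bash
python3 s.py 5
```

```text
5.7 [0.6007 0.0106 0.0943] [-0.2  0.9  0.7] 0.042642188603976804
[[0.097, 0.995, 0.0], [0.995, -0.097, 0.0], [0.0, 0.0, -1.0]]
tcp box [0.0081 0.0357]Traceback (most recent call last):
  File "s.py", line 11, in <module>
    print("cup box top view",B(ray(c,cv2.fitEllipse(cn)[0],.121)[0]),m.sum())
                                     ~~~~~~~~~~~~~~^^^^
cv2.error: OpenCV(4.12.0) /io/opencv/modules/imgproc/src/shapedescr.cpp:361: error: (-201:Incorrect size of input array) There should be at least 5 points to fit the ellipse in function 'fitEllipseNoDirect'
```

carry_out(targets=[{"tx":5,"ty":0,"tz":0,"wx":0,"wy":0,"wz":0},{"tx":17,"ty":0,"tz":0,"wx":0,"wy":0,"wz":0},{"tx":32,"ty":0,"tz":0,"wx":0,"wy":0,"wz":0},{"tx":50,"ty":0,"tz":-5,"wx":0,"wy":0,"wz":0},{"tx":70,"ty":0,"tz":-25,"wx":0,"wy":0,"wz":0},{"tx":90,"ty":-15,"tz":-45,"wx":0,"wy":0,"wz":0},{"tx":105,"ty":-40,"tz":-60,"wx":0,"wy":0,"wz":0},{"tx":110,"ty":-65,"tz":-65,"wx":0,"wy":0,"wz":0},{"tx":110,"ty":-79,"tz":-65,"wx":0,"wy":0,"wz":0},{"tx":110,"ty":-81,"tz":-65,"wx":0,"wy":0,"wz":0}])

```text
clock: 7.0
tcp_pos: [0.5298, 0.1295, 0.1603]
tool_rot: [0.0, 0.74, 0.672, 0.0]
ft_force: [0.0, -0.2, 0.1]
grip_width: 0.0424
gripper_force: 0.0
```

```bash
python3 s.py 6; python3 -c "
import cv2;a=cv2.imread('pics/s6.png')[110:290,180:420];b=cv2.imread('pics/t6.png')[130:235,180:350]
cv2.imwrite('pics/c6.png',cv2.hconcat([cv2.resize(a,(400,300)),cv2.resize(b,(400,300))]))"
```

```text
7.0 [0.5298 0.1295 0.1603] [ 0.  -0.2  0.1] 0.042424243810781054
[[0.096, 0.995, 0.001], [0.995, -0.096, 0.0], [0.0, 0.001, -1.0]]
tcp box [-0.0745  0.1467]
cup box top view [ 0.0084 -0.0039] 341
side [ 0.005  -0.0087] 555 20 29
```

View pics/c6.png

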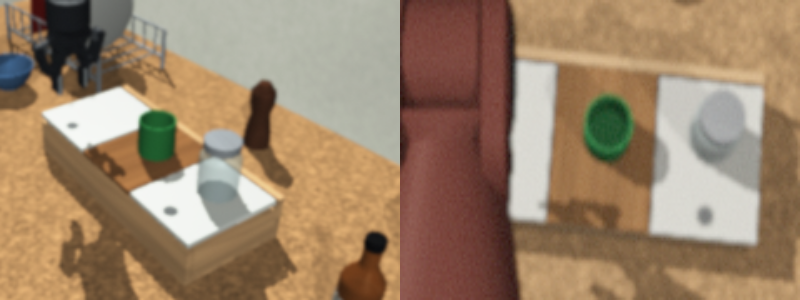

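The cup stands upright on the middle board, about 5 mm from its centre line, and the jar hasn't moved. Next I shut the fingers and press the left spot.

carry_out(targets=[{"tx":0,"ty":2,"tz":10,"wx":0,"wy":0,"wz":0},{"tx":0,"ty":2,"tz":25,"wx":0,"wy":0,"wz":0},{"tx":0,"ty":2,"tz":40,"wx":0,"wy":0,"wz":0},{"tx":0,"ty":2,"tz":50,"wx":0,"wy":0,"wz":0},{"tx":0,"ty":2,"tz":58,"wx":0,"wy":0,"wz":0},{"tx":0,"ty":2,"tz":64,"wx":0,"wy":0,"wz":0},{"tx":0,"ty":2,"tz":68,"wx":0,"wy":0,"wz":0},{"tx":0,"ty":2,"tz":70,"wx":0,"wy":0,"wz":0},{"tx":0,"ty":2,"tz":70,"wx":0,"wy":0,"wz":0},{"tx":0,"ty":2,"tz":70,"wx":0,"wy":0,"wz":0}], gripper=1)

```text
clock: 8.4
tcp_pos: [0.5329, 0.1283, 0.0896]
tool_rot: [0.0, 0.741, 0.672, 0.0]
ft_force: [-0.6, -0.5, -0.1]
grip_width: 0.0001
gripper_force: 0.0
```

carry_out(targets=[{"tx":0,"ty":0,"tz":2,"wx":0,"wy":0,"wz":0},{"tx":0,"ty":0,"tz":4,"wx":0,"wy":0,"wz":0},{"tx":0,"ty":0,"tz":6,"wx":0,"wy":0,"wz":0},{"tx":0,"ty":0,"tz":8,"wx":0,"wy":0,"wz":0},{"tx":0,"ty":0,"tz":9,"wx":0,"wy":0,"wz":0},{"tx":0,"ty":0,"tz":10,"wx":0,"wy":0,"wz":0},{"tx":0,"ty":0,"tz":10.5,"wx":0,"wy":0,"wz":0},{"tx":0,"ty":0,"tz":10.5,"wx":0,"wy":0,"wz":0},{"tx":0,"ty":0,"tz":10.5,"wx":0,"wy":0,"wz":0},{"tx":0,"ty":0,"tz":10.5,"wx":0,"wy":0,"wz":0}])

```text
clock: 9.65
tcp_pos: [0.5328, 0.1283, 0.0794]
tool_rot: [0.0, 0.74, 0.672, 0.0]
ft_force: [-2.5, 0.7, 6.0]
grip_width: 0.0001
gripper_force: 3.1
```

carry_out(targets=[{"tx":0,"ty":0,"tz":0.5,"wx":0,"wy":0,"wz":0},{"tx":0,"ty":0,"tz":-10,"wx":0,"wy":0,"wz":0},{"tx":0,"ty":0,"tz":-35,"wx":0,"wy":0,"wz":0},{"tx":0,"ty":0,"tz":-70,"wx":0,"wy":0,"wz":0},{"tx":0,"ty":0,"tz":-105,"wx":0,"wy":0,"wz":0},{"tx":15,"ty":-10,"tz":-135,"wx":0,"wy":0,"wz":0},{"tx":45,"ty":-20,"tz":-155,"wx":0,"wy":0,"wz":0},{"tx":80,"ty":-35,"tz":-165,"wx":0,"wy":0,"wz":0},{"tx":120,"ty":-50,"tz":-165,"wx":0,"wy":0,"wz":0},{"tx":150,"ty":-60,"tz":-165,"wx":0,"wy":0,"wz":0}])

```text
clock: 10.9
tcp_pos: [0.4869, 0.2849, 0.2445]
tool_rot: [0.0, 0.74, 0.672, 0.0]
ft_force: [0.3, -0.5, 0.5]
grip_width: 0.0002
gripper_force: 0.0
```

carry_out(targets=[{"tx":10,"ty":-5,"tz":0,"wx":0,"wy":0,"wz":0},{"tx":20,"ty":-10,"tz":0,"wx":0,"wy":0,"wz":0},{"tx":20,"ty":-10,"tz":0,"wx":0,"wy":0,"wz":0},{"tx":20,"ty":-10,"tz":0,"wx":0,"wy":0,"wz":0},{"tx":20,"ty":-10,"tz":0,"wx":0,"wy":0,"wz":0},{"tx":20,"ty":-10,"tz":0,"wx":0,"wy":0,"wz":0},{"tx":20,"ty":-10,"tz":0,"wx":0,"wy":0,"wz":0},{"tx":20,"ty":-10,"tz":0,"wx":0,"wy":0,"wz":0},{"tx":20,"ty":-10,"tz":0,"wx":0,"wy":0,"wz":0},{"tx":20,"ty":-10,"tz":0,"wx":0,"wy":0,"wz":0}])

```text
clock: 12.15
tcp_pos: [0.4794, 0.3042, 0.2438]
tool_rot: [-0.0, 0.74, 0.672, 0.0]
ft_force: [-0.2, 0.6, -0.7]
grip_width: 0.0002
gripper_force: 0.0
```

```bash
python3 s.py 7; python3 -c "
import cv2;a=cv2.imread('pics/s7.png')[110:290,180:420];b=cv2.imread('pics/t7.png')[130:235,180:350]
cv2.imwrite('pics/c7.png',cv2.hconcat([cv2.resize(a,(400,300)),cv2.resize(b,(400,300))]))"
```

```text
12.15 [0.4794 0.3042 0.2438] [-0.2  0.6 -0.7] 0.0002360038430653132
[[0.097, 0.995, -0.0], [0.995, -0.097, 0.0], [0.0, -0.0, -1.0]]
tcp box [-0.1425  0.3154]
cup box top view [ 0.0082 -0.0042] 341
side [ 0.0038 -0.0079] 567 21 29
```

View pics/c7.png

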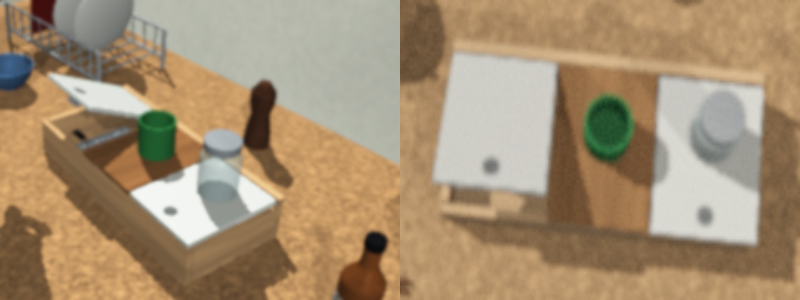

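The left hatch is ajar, the cup stands on the board, the jar's hatch is shut and the arm is clear, so I'm handing the job in.

```bash
python3 -c "
from workcell import env
print(env.close_job())"
```

```text
the job is handed in; nothing more can be done
None
```

I pushed the cup onto the middle board, where it stands upright. The left hatch has sprung ajar, and the jar still stands on its shut hatch. I handed the job in at about 12 s; no verdict came back.

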